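# Sweep the yellow parcel into its tray with the divert arm

### The arm

A 6-joint arm with a two-finger parallel gripper is mounted at the origin on the work surface. World frame = base frame: x ahead of the robot, y to its left, z up, the work surface at z = 0. Lengths are in m, angles in degrees, forces in N, time in s.
With the tool pointing down it reaches from about 0.4 to 0.825 m from the base axis. Payload 7 kg.
Tool frame: the origin (TCP) lies at the centre of the arm's flange, where the gripper is bolted on; the fingertips stand 178 mm ahead of it and the grasp point (between the pads) lies 159 mm ahead of it (tip_reach is the distance from the TCP to the fingertips, in m); z points along the fingers, y is the line along which they close (so a half turn about z gives the same grasp; the last joint's range is limited). The gripper opens to 88 mm and grips with 3 to 60 N. Pads are 19 mm wide; open, the fingers measure 130 mm over their backs; the gripper's body (78 mm by 193 mm) begins 47 mm behind the grasp point.
Start: joints at [87.324, 20.546, 0.682, 0, -70.136, -16.507], TCP at [0.222, 0.637, 0.405] pointing down, gripper open.
Joint ranges: [-176.03, 176.03], [-82.01, 121.73], [-58.28, 71.71], [-173.87, 95.51], [-174.79, -0.11], [-173.66, 173.66]. Speed limits (degrees/s): [136.94, 136.94, 172.46, 180, 180, 180].

### API

Orientations are given as [roll, pitch, yaw] about the fixed x, y, z axes, in that order (R = Rz(yaw) Ry(pitch) Rx(roll)).
In Python, from plant import * gives the robot as it stands.
- The arm moves only by the shell command python3 -m handwheel 'ROWS'. ROWS is JSON, a list of rows, each a list of 7 numbers: the opening, from -1 (shut) to 1 (fully open), then the shift along the tool's x, y, z as a fraction of full scale, then the turn, a rotation vector about the tool's x, y, z as a fraction of full scale. A call has 1 to 5 rows; each row shifts and turns the commanded pose from where the row before left it, along the tool's axes as they then stand; what a row does not reach is not made up. Full scale, the value 1, is 0.025 m for a shift and 6 degrees for a turn. A row lasts 1/8 s, in which the tool goes at most 62.5 mm and 10.7 degrees, less where a joint would pass 70% of its speed; a pose out of reach is approached as far as the arm can. A call with a number of a shift or a turn outside -1 to 1 is refused whole. A call with a gripper value outside its range is refused whole. The fingers move at their own pace and stop on an object; the grip force is fixed at half the most. Time passes only in rows, so rows that do not move let the fingers close. It gives the time, the measured TCP pose, the force, the opening and the grip force at its end, in the units of the state.
- get_obs(): the state, without advancing time (a new reading comes with each control period).
- snapshot(name): name is "scene" or "top"; returns a dict with "color" (400x640x3 uint8, red, green, blue), "fx", "fy", "cx", "cy" (pixels), "k1" (the pictures are not rectified: a ray, as slopes to the right and down, at radius r is drawn at 1 + k1 r^2 times it, then the intrinsics apply), "R" (3x3) and "t" (3): a world point X has camera coordinates R X + t. Camera axes: x right, y down, z forward; pixel columns grow to the right and rows downward; lengths in m; the calibration is good to about 2 mm. A picture is of the moment at which its call begins. There is no depth.
- close_job(): hands the job in; it is judged then, once.
The state is a dict: "clock": time; "joint_pos": joint angles; "qvel": joint speeds; "tau": joint torques, N m; "tool_pos": TCP position; "orientation": TCP orientation; "force": force on the tool from outside, world axes, zero at the start; "moment": the same for the moment, N m; "opening": finger opening in m; "gripper_force": force on a finger pad.
Only numpy, scipy, OpenCV 4.12 (cv2) and the standard library are available. Lean on these libraries where they do the work, as an engineer would, in place of code of your own. Each camera call takes 0.05 s, during which the arm holds its last target. There are 200 camera calls.

### The job

On the mail sorting deck, push the free end of the divert arm round on its pin, all the way to its stop, so that it sweeps the yellow box off the deck into the tray on that box's side. Swing it steadily rather than flinging it, never touch the yellow box with the robot, and leave the white box, the bottle and the tape roll where they are. Bring the divert arm up to its stop gently, without forcing it, and leave it there.

Things in the scene. Friction and masses are not known exactly. Their poses are not given: they have to be found in the camera images.
- deck: Fixed mail sorting deck: blue block with a grey top, 360 (x) by 200 (y) by 70 mm high, with a low dark open tray against each long side (left_tray at +y, right_tray at -y). Origin at the centre of its underside, on the table; x along the deck away from the robot, y to the left, z up.
- pivot (a point): Foot of the divert arm's pin, on the deck top, 120 mm from the deck's origin along its x; axes as the deck. Two black rubber stop posts, 12 mm across and 30 mm high, stand beside it on the deck (6 mm beyond it in x, 42 mm to either side).
- divert_arm (a joint): Angle of the divert arm about its upright pin, rad: 0 points along the deck's -x (towards the robot), positive swings the free end to the deck's +y (left tray), negative to -y (right tray). At +1.1 and -1.1 its short tail meets a stop post. Stiff pin: about 1 to 2 N at the free end moves it, and it stays where it is left.
- free_end (a point): Middle of the arm's red end, 235 mm from the pin, 18 mm above the deck top. The arm is a straight aluminium bar 16 mm thick, 30 mm high, its underside 3 mm above the deck; the free end is 260 mm from the pin (last 50 mm red), a 50 mm tail lies beyond the pin, which has a dark hub 30 mm across. Its x points from the free end to the pin, z up.
- left_tray (a point): Centre of the inner floor of the tray on the deck's +y side, 5 mm above the table, 50 mm along the deck's x and 187 mm along its y from the deck's origin; axes as the deck. Inside 250 (x) by 160 (y) mm, walls 5 mm thick, rim 50 mm above the table, so 20 mm below the deck top.
- right_tray (a point): Centre of the inner floor of the tray on the deck's -y side, the same size; axes as the deck.
- yellow_box: Yellow carton with a tan tape band, 75 (x) by 50 (y) by 35 mm (z), about 0.15 kg, standing on the deck on one side of the arm (either side), roughly parallel to it and about 135 mm from the pin; origin at the centre of its underside.
- yellow_box_center (a point): Centre of the yellow carton.
- white_box: White carton of the same size and weight, on the deck on the other side of the arm; origin at the centre of its underside. To be left alone.
- bottle: White bottle with a blue cap, 60 mm across, 120 mm high, standing on the table to the right; origin at the centre of its underside. To be left alone.
- tape_roll: Tan roll of tape, 96 mm across, 45 mm high, lying on the table to the left; origin at the centre of its underside. To be left alone.
Mind the look-alikes: they are no part of the job. What is shaped like the yellow_box but blue, red or turquoise is not meant.

How it is judged (in metres and radians):
At the end, for the whole second after the job is handed in: The yellow box rests in the tray on the side where it stood: its centre within the tray's inside and less than 45 mm above the tray floor, speed under 0.02 m/s; the divert arm is within 0.06 rad of its stop on that side (beyond 1.04 rad); the white box is within 20 mm of where it stood (((x of yellow_box_center in the frame of left_tray between -0.12 and 0.12 m and y of yellow_box_center in the frame of left_tray between -0.082 and 0.082 m and z of yellow_box_center in the frame of left_tray below 0.045 m and value of joint divert_arm above 1.04 rad) or (x of yellow_box_center in the frame of right_tray between -0.12 and 0.12 m and y of yellow_box_center in the frame of right_tray between -0.082 and 0.082 m and z of yellow_box_center in the frame of right_tray below 0.045 m and value of joint divert_arm below -1.04 rad)) and linear speed of yellow_box below 0.02 m/s and distance of white_box from where it was at the start of the episode below 0.02 m); the robot touches nothing.
It fails at once if the fingers force the divert arm or the deck (more than 40 N) (contact force between the fingers and deck above 40 N).
It fails at once if the robot touches the yellow box (more than 0.5 N) (contact force between any of the fingers, the arm and yellow_box above 0.5 N).
It fails at once if the divert arm is flung (faster than 2.5 rad/s) (velocity of joint divert_arm above 2.5 rad/s or velocity of joint divert_arm below -2.5 rad/s).
It fails at once if the white box is moved more than 20 mm (distance of white_box from where it was at the start of the episode above 0.02 m).
It fails at once if the bottle or the tape roll is moved more than 30 mm (distance of any of bottle, tape_roll from where it was at the start of the episode above 0.03 m).
It also fails if it takes over 32 s, if anything falls off the work surface, if the arm or the gripper's body presses on something with over 40 N, if the wrist force passes 120 N, or if a joint passes its speed limit or range.

## Working session

There is one attempt and no reset: what is moved stays moved. The work goes in short steps, Python scripts to look and compute and a shell command to move; the robot and the scene stay as the last step left them, time stands still between calls to the robot, and variables do not carry over. Pictures are saved under pics/ and viewed, at most 10 in all, crops included, and the job is handed in when it is done.

```bash
mkdir -p pics; ls
python3 - <<'E'
from plant import *
import cv2,pickle
o=get_obs();print(o)
for n in("scene","top"):
    s=snapshot(n);pickle.dump(s,open(f"{n}.pkl","wb"));cv2.imwrite(f"pics/{n}0.png",s["color"][:,:,::-1])
    print(n,{k:s[k] for k in s if k!="color"})
E
```

```text
pics
{'clock': 0.0, 'joint_pos': array([ 8.73241654e+01,  2.05901784e+01,  6.32955115e-01, -1.90378813e-02,
       -7.01356419e+01, -1.65077953e+01]), 'qvel': array([ 0.03281887,  0.0066181 , -0.07810402,  0.02546589, -0.01977075,
       -0.08720031]), 'tau': array([ 8.00305043e-04, -5.82725143e+01,  2.93046194e+01,  6.99711487e+00,
        7.08613690e-03, -1.62446686e-04]), 'tool_pos': array([0.22173305, 0.63732861, 0.40373381]), 'orientation': array([ 1.79905877e+02, -9.23052761e-03, -1.91901059e+01]), 'force': array([ 0.71300459, -0.25312409, -0.33458648]), 'moment': array([ 0.02401998, -0.02105786, -0.02424555]), 'gripper_force': 0.0, 'opening': 0.08758855443102564}
scene {'fx': 428.15531210041576, 'fy': 428.15531210041576, 'cx': 319.1834601226713, 'cy': 208.61171993646136, 'k1': -0.013642042575462735, 'R': array([[-0.14881621,  0.98874209, -0.01558272],
       [ 0.75747369,  0.1038496 , -0.64455324],
       [-0.63567865, -0.10772347, -0.76440062]]), 't': array([ 0.06810134, -0.37347438,  1.60361778])}
top {'fx': 458.8341198591417, 'fy': 458.8341198591417, 'cx': 321.090293202566, 'cy': 208.98753555760695, 'k1': -0.03841903299132068, 'R': array([[ 2.12116344e-02, -9.99771543e-01,  2.63202059e-03],
       [-9.89831963e-01, -2.13709693e-02, -1.40627049e-01],
       [ 1.40651170e-01,  3.77671436e-04, -9.90059142e-01]]), 't': array([0.03154448, 0.58673021, 1.10567337])}
```

View pics/top0.png

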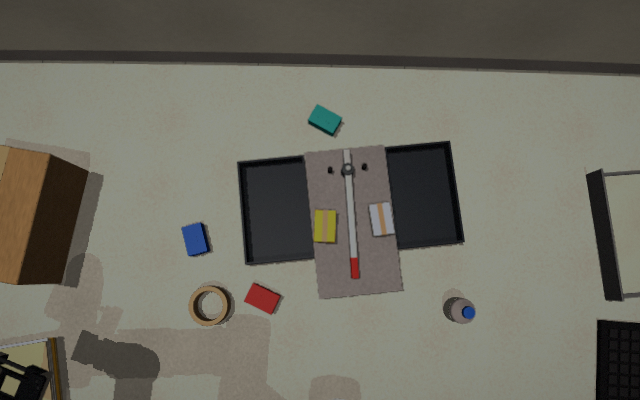

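View pics/scene0.png

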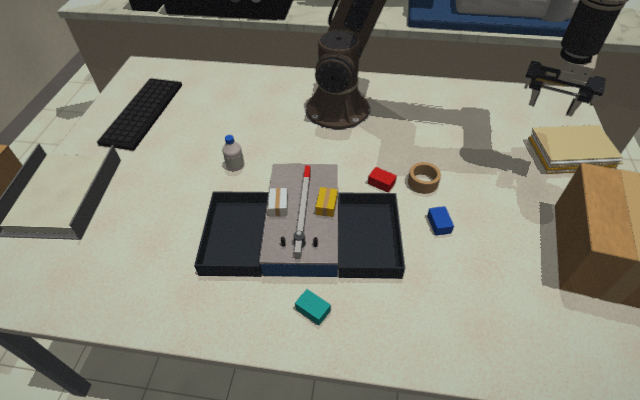

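The top view shows five carton-shaped things: yellow with a tan band at (325,226), blue at (195,239), red at (262,298), turquoise at (325,120) and white at (381,219). The yellow one on the deck, left (+y) of the bar, is the one meant, since only it is yellow and stands on the deck. The arm's red end is at (355,268) and the hub at (348,170). I'll confirm in a crop and measure.

```bash
cat > h.py <<'E'
import numpy as np,cv2
def ray(s,uv,z):
    K=np.array([[s["fx"],0,s["cx"]],[0,s["fy"],s["cy"]],[0,0,1.]])
    p=cv2.undistortPoints(np.array([[uv]],float),K,np.array([s["k1"],0,0,0.]))[0,0]
    d=s["R"].T@np.array([p[0],p[1],1]);c=-s["R"].T@s["t"]
    return c+d*(z-c[2])/d[2]
def blob(s,lo,hi,roi):
    x0,y0,x1,y1=roi
    m=cv2.inRange(cv2.cvtColor(s["color"],cv2.COLOR_RGB2HSV),lo,hi)
    mm=np.zeros_like(m);mm[y0:y1,x0:x1]=m[y0:y1,x0:x1]
    c=max(cv2.findContours(mm,0,2)[0],key=cv2.contourArea)
    return cv2.minAreaRect(c),cv2.contourArea(c)
E
python3 - <<'E'
from h import *;import pickle
s=pickle.load(open("top.pkl","rb"))
c=s["color"][130:310,230:470,::-1]
cv2.imwrite("pics/crop0.png",cv2.resize(c,None,fx=3.2,fy=3.2,interpolation=2))
for n,lo,hi,roi,z in(("redend",(0,120,60),(10,255,255),(335,245,375,290),.103),("yellow",(20,120,80),(35,255,255),(300,190,345,260),.105)):
    r,a=blob(s,lo,hi,roi);print(n,r,a,ray(s,r[0],z).round(4));print([ray(s,p,z).round(3)[:2].tolist() for p in cv2.boxPoints(r)])
for n,uv,z in(("bottle",(460,310),.06),("tape",(210,305),.045),("hub",(348,170),.105),("d1",(305,149),.07),("d2",(384,146),.07),("d3",(403,290),.07),("d4",(319,297),.07)):print(n,ray(s,uv,z).round(4))
E
```

```text
redend ((354.2301330566406, 267.95135498046875), (20.421335220336914, 7.649685382843018), 86.18592071533203) 134.0 [ 0.4404 -0.0359  0.103 ]
[[0.463, -0.025], [0.465, -0.043], [0.418, -0.047], [0.416, -0.029]]
yellow ((330.8679504394531, 225.96226501464844), (8.728486061096191, 31.915611267089844), 1.9091525077819824) 237.0 [0.5371 0.0203 0.105 ]
[[0.5, 0.031], [0.575, 0.03], [0.575, 0.009], [0.5, 0.011]]
bottle [ 0.3458 -0.2943  0.06  ]
tape [0.3442 0.3088 0.045 ]
hub [ 0.6724 -0.0182  0.105 ]
d1 [0.7315 0.0872 0.07  ]
d2 [ 0.7436 -0.1092  0.07  ]
d3 [ 0.391  -0.1553  0.07  ]
d4 [0.3706 0.0446 0.07  ]
```

View pics/crop0.png

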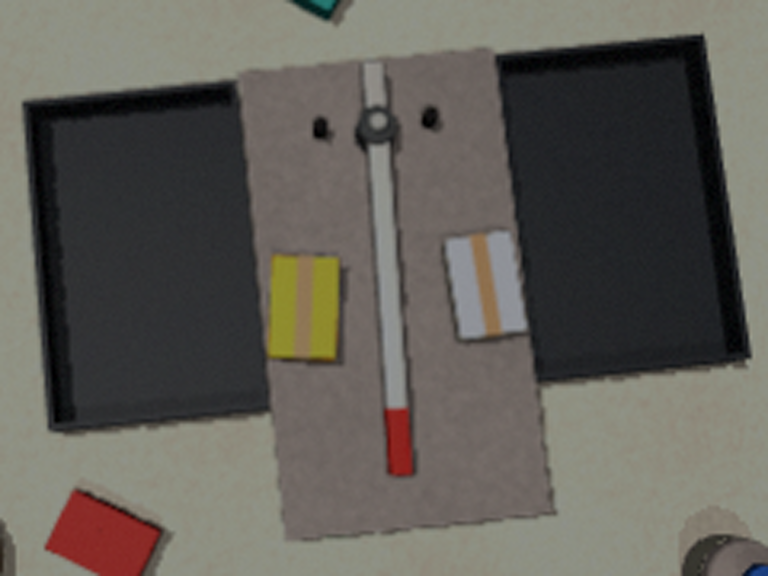

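The crop confirms it: the yellow box with the tan band at crop (305,307) is on the deck's left, white is on its right, and the bar is between them with its red end at (400,440). Deck yaw is about 7°, pin about (0.677,-0.018), bar yaw 4.3°. I'll bring the shut fingers to the right of the red end and keep the tool aligned with the bar.

```bash
python3 -m handwheel '[[-1,1,1,0,0,0,-0.98],[-1,1,1,0,0,0,-0.98],[-1,1,1,0,0,0,-0.98],[-1,1,1,0,0,0,-0.98],[-1,0,1,0,0,0,0]]'
```

```text
clock: 0.72
tool_pos: [0.3046, 0.4959, 0.4041]
orientation: [179.9, 0.0, 4.3]
force: [-0.4, 0.4, 0.4]
opening: 0.0432
gripper_force: 0.0
```

```bash
for i in 1; do python3 -m handwheel '[[-1,0.4,1,0,0,0,0],[-1,0.4,1,0,0,0,0],[-1,0.4,1,0,0,0,0],[-1,0.4,1,0,0,0,0],[-1,0.4,1,0,0,0,0]]'; done | tail -6
python3 -m handwheel '[[-1,0.4,1,0,0,0,0],[-1,0.4,1,0,0,0,0],[-1,0.2,1,0,0,0,0],[-1,0.2,1,0,0,0,0],[-1,0.2,1,0,0,0,0]]'
python3 -m handwheel '[[-1,0,1,0,0,0,0],[-1,0,1,0,0,0,0],[-1,0,1,0,0,0,0],[-1,0,1,0,0,0,0],[-1,0,1,0,0,0,0]]'
python3 -m handwheel '[[-1,0,1,0,0,0,0],[-1,0,1,0,0,0,0],[-1,0,1,0,0,0,0],[-1,0,1,0,0,0,0],[-1,0,1,0,0,0,0]]'
```

```text
clock: 1.35
tool_pos: [0.3636, 0.3745, 0.4047]
orientation: [-180.0, -0.0, 4.3]
force: [0.3, 0.4, -0.6]
opening: 0.001
gripper_force: 0.0
clock: 1.98
tool_pos: [0.4076, 0.2525, 0.4047]
orientation: [-180.0, -0.0, 4.3]
force: [0.3, 0.6, 0.5]
opening: 0.001
gripper_force: 0.0
clock: 2.6
tool_pos: [0.4164, 0.1278, 0.4047]
orientation: [-180.0, -0.0, 4.3]
force: [-0.4, -0.3, 0.4]
opening: 0.0004
gripper_force: 0.0
clock: 3.22
tool_pos: [0.4256, 0.0033, 0.4047]
orientation: [-180.0, -0.0, 4.3]
force: [0.4, 0.3, -0.8]
opening: 0.0004
gripper_force: 0.0
```

```bash
python3 -m handwheel '[[-1,0.12,0.9,0,0,0,0],[-1,0.12,0.9,0,0,0,0],[-1,0.12,0.9,0,0,0,0],[-1,0.12,0.9,0,0,0,0],[-1,0,0,0.8,0,0,0]]'
python3 -m handwheel '[[-1,0,0,1,0,0,0],[-1,0,0,1,0,0,0],[-1,0,0,0.8,0,0,0],[-1,0,0,0,0,0,0],[-1,0,0,0,0,0,0]]'
python3 - <<'E'
from plant import *
from h import *
s=snapshot("top");cv2.imwrite("pics/top1.png",s["color"][:,:,::-1])
s=snapshot("scene");cv2.imwrite("pics/scene1.png",cv2.resize(s["color"][120:300,180:450,::-1],None,fx=2.9,fy=2.9))
print(get_obs()["tool_pos"])
E
```

```text
clock: 3.85
tool_pos: [0.445, -0.0857, 0.3855]
orientation: [180.0, -0.2, 4.2]
force: [0.1, 0.8, -0.5]
opening: 0.0004
gripper_force: 0.0
clock: 4.47
tool_pos: [0.445, -0.0843, 0.3155]
orientation: [180.0, -0.1, 4.3]
force: [-0.2, 0.1, 0.8]
opening: 0.0007
gripper_force: 0.0
[ 0.44514808 -0.08409948  0.31566918]
```

View pics/scene1.png

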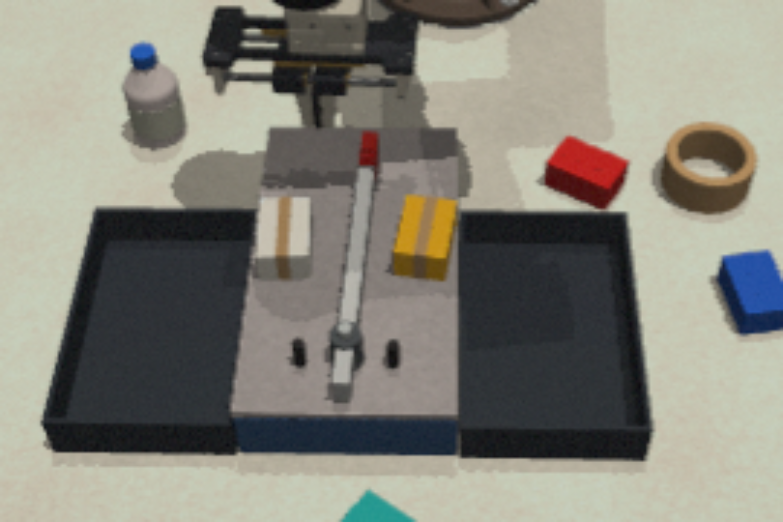

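The crop shows the shut fingers at (318,110), above the deck and to the right of the red end at (370,148). They are clear of the bottle and both boxes, so I'll descend and approach.

```bash
python3 -m handwheel '[[-1,0,0,0.9,0,0,0],[-1,0,0,0.9,0,0,0],[-1,0,0,0.4,0,0,0],[-1,0,0,0,0,0,0]]'
python3 -m handwheel '[[-1,0,-0.2,0,0,0,0],[-1,0,-0.2,0,0,0,0],[-1,0,-0.2,0,0,0,0]]'
```

```text
clock: 5.08
tool_pos: [0.445, -0.084, 0.2597]
orientation: [180.0, 0.0, 4.3]
force: [1.0, 0.2, 0.3]
opening: -0.0001
gripper_force: 0.0
clock: 5.45
tool_pos: [0.4439, -0.0686, 0.2601]
orientation: [-180.0, -0.1, 4.4]
force: [-0.1, -0.2, -0.2]
opening: 0.0006
gripper_force: 0.0
```

Near contact, no force yet. Now I'll start the sweep.

```bash
python3 -m handwheel '[[-1,-0.03,-0.3,0,0,0,0.1],[-1,-0.05,-0.49,0,0,0,0.5],[-1,-0.05,-0.49,0,0,0,0.5]]'
python3 -m handwheel '[[-1,-0.05,-0.49,0,0,0,0.5],[-1,-0.05,-0.49,0,0,0,0.5],[-1,-0.05,-0.49,0,0,0,0.5]]'
python3 - <<'E'
from plant import *
from h import *
o=get_obs();p=o["tool_pos"];y=np.radians(o["orientation"][2]);d=p[:2]-[.677,-.018]
print("tool frame rel pin",d@[np.cos(y),np.sin(y)],d@[np.sin(y),-np.cos(y)])
s=snapshot("top");r,a=blob(s,(0,120,60),(10,255,255),(300,235,375,290));e=ray(s,r[0],.103);print(a,e,np.degrees(np.arctan2(-.018-e[1],.677-e[0])))
E
```

```text
clock: 5.82
tool_pos: [0.439, -0.0366, 0.2599]
orientation: [180.0, -0.0, -2.4]
force: [1.9, -0.9, -0.6]
opening: 0.0003
gripper_force: 0.6
clock: 6.2
tool_pos: [0.4386, 0.0003, 0.2599]
orientation: [180.0, -0.0, -11.4]
force: [0.5, -2.9, -0.8]
opening: 0.0005
gripper_force: 0.9
tool frame rel pin -0.23734767197521178 0.029031745013788152Traceback (most recent call last):
  File "<stdin>", line 5, in <module>
  File "h.py", line 11, in blob
    c=max(cv2.findContours(mm,0,2)[0],key=cv2.contourArea)
ValueError: max() iterable argument is empty
```

Geometry matches (the finger is flush with the bar, pushing with about 3 N). I'll continue.

```bash
python3 -m handwheel '[[-1,-0.05,-0.49,0,0,0,0.5],[-1,-0.05,-0.49,0,0,0,0.5],[-1,-0.05,-0.49,0,0,0,0.5],[-1,-0.05,-0.49,0,0,0,0.5]]'
python3 - <<'E'
from plant import *
from h import *
o=get_obs();p=o["tool_pos"];y=np.radians(o["orientation"][2]);d=p[:2]-[.677,-.018]
print("tool frame rel pin",d@[np.cos(y),np.sin(y)],d@[np.sin(y),-np.cos(y)])
s=snapshot("scene");cv2.imwrite("pics/scene2.png",cv2.resize(s["color"][120:300,180:450,::-1],None,fx=2.9,fy=2.9))
E
```

```text
clock: 6.75
tool_pos: [0.4469, 0.0483, 0.2597]
orientation: [180.0, 0.0, -23.3]
force: [0.3, -1.8, 0.6]
opening: 0.0007
gripper_force: 0.9
tool frame rel pin -0.23752200958137237 0.030138649039149895
```

View pics/scene2.png

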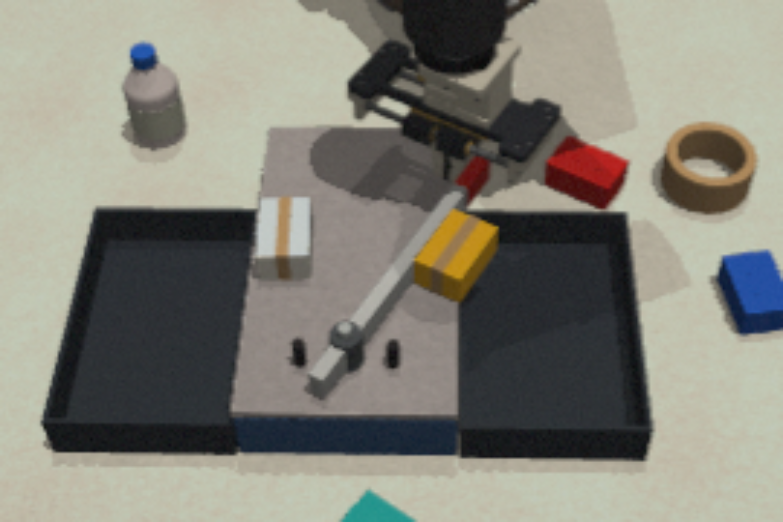

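The crop shows the bar pushing the box at (457,255), now partly over the deck's left edge; white at (285,238) is unmoved. I'll continue steadily.

```bash
python3 -m handwheel '[[-1,-0.05,-0.49,0,0,0,0.5],[-1,-0.05,-0.49,0,0,0,0.5],[-1,-0.05,-0.49,0,0,0,0.5],[-1,-0.05,-0.49,0,0,0,0.5]]'
python3 -m handwheel '[[-1,-0.05,-0.49,0,0,0,0.5],[-1,-0.05,-0.49,0,0,0,0.5],[-1,-0.05,-0.49,0,0,0,0.5]]'
python3 - <<'E'
from plant import *
from h import *
o=get_obs();p=o["tool_pos"];y=np.radians(o["orientation"][2]);d=p[:2]-[.677,-.018]
print("tool frame rel pin",d@[np.cos(y),np.sin(y)],d@[np.sin(y),-np.cos(y)])
s=snapshot("scene");cv2.imwrite("pics/scene3.png",cv2.resize(s["color"][120:300,180:450,::-1],None,fx=2.9,fy=2.9))
E
```

```text
clock: 7.3
tool_pos: [0.4652, 0.0937, 0.2596]
orientation: [180.0, 0.0, -35.3]
force: [-1.1, -1.2, 0.5]
opening: 0.0002
gripper_force: 0.7
clock: 7.68
tool_pos: [0.485, 0.1249, 0.2595]
orientation: [179.9, 0.0, -44.3]
force: [-1.0, -0.2, 1.2]
opening: 0.0006
gripper_force: 0.6
tool frame rel pin -0.23722306049011033 0.03180056395557524
```

View pics/scene3.png

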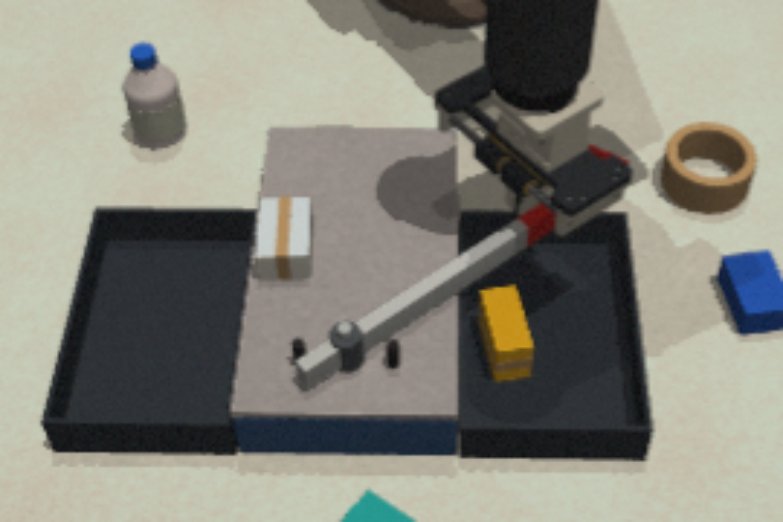

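The box is in the left tray at (505,335), below the bar's underside. The bar still has about 12° to go, so I'll slow down.

```bash
python3 -m handwheel '[[-1,-0.03,-0.3,0,0,0,0.3],[-1,-0.03,-0.3,0,0,0,0.3],[-1,-0.03,-0.3,0,0,0,0.3],[-1,-0.03,-0.2,0,0,0,0.2]]'
python3 -m handwheel '[[-1,-0.01,-0.1,0,0,0,0.1],[-1,-0.01,-0.1,0,0,0,0.1],[-1,-0.01,-0.1,0,0,0,0.1]]'
```

```text
clock: 8.22
tool_pos: [0.5035, 0.1462, 0.2596]
orientation: [180.0, -0.0, -50.9]
force: [-0.7, -1.2, 0.8]
opening: 0.0004
gripper_force: 0.5
clock: 8.6
tool_pos: [0.5086, 0.1512, 0.2596]
orientation: [180.0, 0.0, -52.7]
force: [-1.1, 0.4, -0.5]
opening: 0.0005
gripper_force: 0.5
```

```bash
python3 -m handwheel '[[-1,-0.01,-0.1,0,0,0,0.1],[-1,-0.01,-0.1,0,0,0,0.1]]'; python3 -m handwheel '[[-1,-0.01,-0.1,0,0,0,0.1],[-1,-0.01,-0.1,0,0,0,0.1]]'; python3 -m handwheel '[[-1,0,-0.08,0,0,0,0.08]]'; python3 -m handwheel '[[-1,0,-0.08,0,0,0,0.08]]'
```

```text
clock: 8.85
tool_pos: [0.5124, 0.1547, 0.2597]
orientation: [-180.0, 0.0, -53.9]
force: [-0.4, -0.6, -0.5]
opening: 0.0003
gripper_force: 0.5
clock: 9.1
tool_pos: [0.5162, 0.158, 0.2597]
orientation: [-180.0, 0.0, -55.1]
force: [-2.5, -0.6, 0.5]
opening: 0.0004
gripper_force: 0.5
clock: 9.22
tool_pos: [0.5179, 0.1592, 0.2597]
orientation: [-180.0, 0.0, -55.6]
force: [-1.1, 0.1, -0.3]
opening: 0.0006
gripper_force: 0.5
clock: 9.35
tool_pos: [0.5195, 0.1603, 0.2597]
orientation: [-180.0, -0.0, -56.1]
force: [-1.8, 0.5, -0.1]
opening: 0.0006
gripper_force: 0.5
```

```bash
python3 -m handwheel '[[-1,0,-0.06,0,0,0,0.06]]';python3 -m handwheel '[[-1,0,-0.06,0,0,0,0.06]]'; python3 -m handwheel '[[-1,0,-0.06,0,0,0,0.06]]'
```

```text
clock: 9.48
tool_pos: [0.5207, 0.1611, 0.2596]
orientation: [180.0, 0.0, -56.4]
force: [-1.6, -0.5, -0.5]
opening: 0.0001
gripper_force: 0.5
clock: 9.6
tool_pos: [0.5219, 0.1619, 0.2597]
orientation: [180.0, -0.0, -56.8]
force: [-2.0, -0.4, 0.3]
opening: 0.0005
gripper_force: 0.5
clock: 9.72
tool_pos: [0.5232, 0.1627, 0.2597]
orientation: [180.0, -0.0, -57.1]
force: [-1.3, -0.5, 0.3]
opening: 0.0008
gripper_force: 0.5
```

```bash
python3 -m handwheel '[[-1,0,-0.06,0,0,0,0.06]]';python3 -m handwheel '[[-1,0,-0.06,0,0,0,0.06]]'
python3 - <<'E'
from plant import *
from h import *
s=snapshot("top");cv2.imwrite("pics/top4.png",cv2.resize(s["color"][130:310,230:410,::-1],None,fx=3.3,fy=3.3,interpolation=2))
E
```

```text
clock: 9.85
tool_pos: [0.5242, 0.1634, 0.2595]
orientation: [179.9, 0.0, -57.5]
force: [-5.5, -1.3, 2.5]
opening: 0.0005
gripper_force: 2.4
clock: 9.98
tool_pos: [0.5246, 0.1637, 0.2594]
orientation: [179.8, 0.0, -57.9]
force: [-9.9, -2.2, 8.1]
opening: 0.0004
gripper_force: 5.5
```

View pics/top4.png

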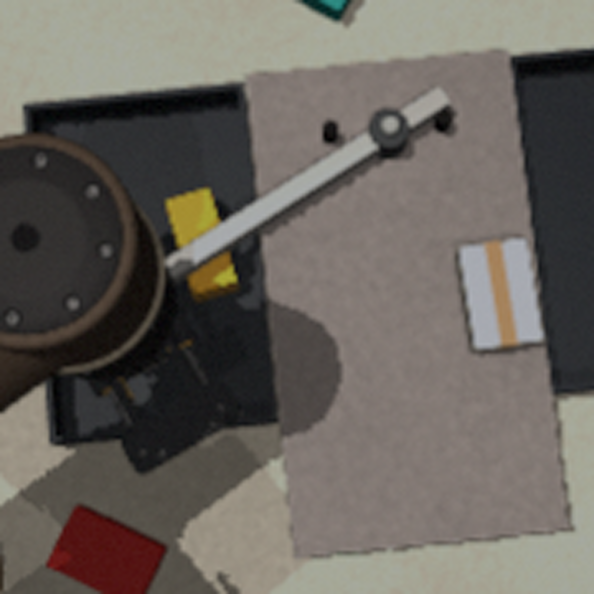

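Force rose to about 10 N with the tail on the right-hand post at crop (443,120). The bar's angle in the picture is about 1.11 rad, so it is at the stop; the yellow box lies in the left tray at (203,243). I'll back off and lift.

```bash
python3 -m handwheel '[[-1,0,0.1,0,0,0,0],[-1,0,0.4,0,0,0,0],[-1,0,0.8,0,0,0,0],[-1,0,0.8,0,0,0,0]]'; python3 -m handwheel '[[-1,0,0,-1,0,0,0],[-1,0,0,-1,0,0,0],[-1,0,0,-1,0,0,0],[-1,0,0.5,-1,0,0,0],[-1,0,1,-1,0,0,0]]';python3 -m handwheel '[[-1,-1,1,0,0,0,0],[-1,-1,1,0,0,0,0],[-1,-1,1,0,0,0,0],[-1,0,0,0,0,0,0],[-1,0,0,0,0,0,0]]'
python3 - <<'E'
from plant import *
from h import *
s=snapshot("scene");cv2.imwrite("pics/scene5.png",cv2.resize(s["color"][120:300,180:450,::-1],None,fx=2.9,fy=2.9))
s=snapshot("top");cv2.imwrite("pics/top5.png",cv2.resize(s["color"][130:310,230:470,::-1],None,fx=3.2,fy=3.2,interpolation=2))
E
```

```text
clock: 10.52
tool_pos: [0.4806, 0.1358, 0.2597]
orientation: [-180.0, -0.0, -57.8]
force: [-0.8, 0.3, 0.1]
opening: 0.0003
gripper_force: 0.0
clock: 11.15
tool_pos: [0.4493, 0.1162, 0.3854]
orientation: [-180.0, -0.0, -57.8]
force: [-0.7, 0.8, -0.6]
opening: 0.0004
gripper_force: 0.0
clock: 11.78
tool_pos: [0.3461, 0.1399, 0.385]
orientation: [-179.9, 0.0, -57.8]
force: [0.9, 0.4, -0.3]
opening: 0.0006
gripper_force: 0.0
```

View pics/top5.png

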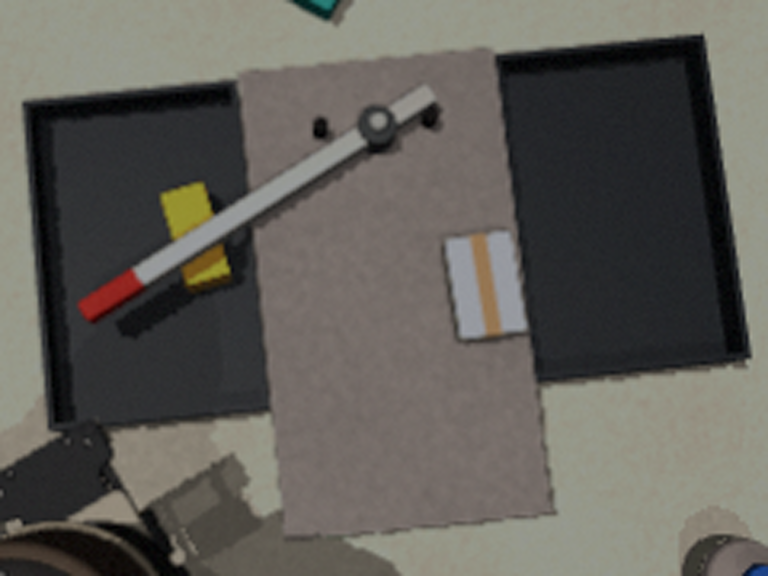

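View pics/scene5.png

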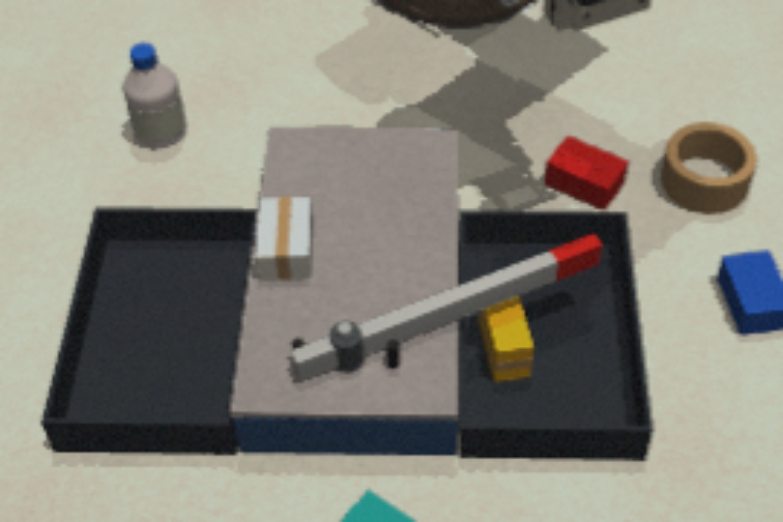

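The bar is at its stop (red end at top crop (112,295), tail on the post at (430,115)). The yellow box lies in the left tray at (197,235), white is unmoved at (486,285), and the robot is clear. One last angle check, then I'll hand in.

Run:
```python
from plant import *
from h import *
s=snapshot("top");r,a=blob(s,(0,120,60),(10,255,255),(250,205,275,235));e=ray(s,r[0],.103)
f=lambda u,v,z:ray(s,(230+u/3.2,130+v/3.2),z)
t=f(425,97,.103);d=(f(240,73,.07)-f(287,538,.07))+(f(495,49,.07)-f(553,512,.07))
th=np.arctan2(d[1],d[0])-np.arctan2(t[1]-e[1],t[0]-e[0])
print(a,e,"theta",th,"deck yaw",np.degrees(np.arctan2(d[1],d[0])))
if 1.06<th<1.16: print(close_job())
```

```text
127.0 [0.54367059 0.17870189 0.103     ] theta 1.1098947510280124 deck yaw 7.089398981147488
the job is handed in; nothing more can be done
None
```

The job is handed in: the divert arm swept the yellow box into the left tray and now rests at its left stop (measured about 1.11 rad). The white box, bottle and tape roll look unmoved in the pictures, and the robot is clear of everything.

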